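# Set the length stop of the cheese gauge against the block

## Robot

A 6-joint arm with a two-finger parallel gripper is mounted at the origin on a cart in front of the work surface, level with it; the furniture and walls round the work are solid. World frame = base frame: x ahead of the robot, y to its left, z up, the work surface at z = 0. Lengths are in mm, angles in rad, forces in N, time in s.
With the tool pointing down it reaches from about 275 to 750 mm from the base axis. Payload 10.2 kg.
Tool frame: the origin (TCP) lies at the very end of the fingers, on their centre line; the grasp point (between the pads) lies 19 mm behind it (ctrl.grip_depth is the distance from the TCP to the grasp point, in mm); z points along the fingers, x is the direction in which the jaws open and shut, and the axes are right-handed (so a half turn about z gives the same grasp; the last joint's range is limited). The gripper opens to 85 mm and grips with 20 to 120 N. Pads are 22 mm wide; open, the fingers measure 114 mm over their backs; the gripper's body (76 mm by 85 mm) begins 54 mm behind the grasp point. The pads swing forward as they close: fully open they stand 13 mm farther back than shut.
Start: joints at [0.974, 0.313, 1.498, -0, 1.331, -0.223], TCP at [191.72, 488.748, 231.294] pointing down, gripper open.
Joint ranges: [-2.94, 2.94], [-0.97, 2.17], [0.19, 2.56], [-1.23, 4.37], [0.02, 3.11], [-2.88, 2.88]. Speed limits (rad/s): [2.39, 2.39, 3.01, 3.14, 3.14, 3.14].

## Interface

Orientations are given as a unit quaternion [w, x, y, z].
In Python, from rig import ctrl gives the robot as it stands.
- The arm moves only by the tool play_rows, never from a script. Its argument "motion" is a list of rows, each a list of 2 entries, a list of its own where there are three numbers: the shift along the tool's x, y, z in mm, then the turn, a rotation vector about the tool's x, y, z in degrees. A call has 1 to 20 rows; each row shifts and turns the commanded pose from where the row before left it, along the tool's axes as they then stand; what a row does not reach is not made up. A row lasts 1/12 s, in which the tool goes at most 41.7 mm and 7.16 degrees, less where a joint would pass 70% of its speed; a pose out of reach is approached as far as the arm can. A call with a gripper value outside its range is refused whole. "fingers" is the finger opening in mm, from 0 to 85.4, set as the call begins (left out, the last holds). The fingers move at their own pace and stop on an object; "squeeze" is the grip in N (left out, the last holds). Time passes only in rows, so rows that do not move let the fingers close. It gives the time, the measured TCP pose, the force and the opening at its end, in the units of the state.
- ctrl.sense(): the state, without advancing time (a new reading comes with each control period).
- ctrl.capture(name): name is "side" or "top"; returns the picture (480x640x3 uint8, red, green, blue); there is no depth.
- ctrl.get_calibration(name): a dict with "K" (3x3 intrinsics, pixels), "R" (3x3) and "t" (3): a world point X has camera coordinates R X + t. Camera axes: x right, y down, z forward; pixel columns grow to the right and rows downward; lengths in mm; the calibration is good to about 2 mm. A picture is of the moment at which its call begins. get_calibration takes no time and is no camera call.
- ctrl.finish_job(): hands the job in, once; it reports no verdict.
Trained networks look in the newest picture that a camera, given by its name, has taken for a name from the list of things; names that differ only in an ending like _2 or _b are one class to them, and where a whole thing is asked for, a point or a joint stands for the part that bears it (a point fixed in the world has none). Each returns a list of dicts, best first, with "p" (0 to 1); they miss things now and then, are a little off and sometimes report something else, mostly with a low value. They report only what shows in the picture. A call takes as long as a camera call. They do not tell look-alikes from the thing itself.
- ctrl.spot_in(camera, name): "position" ([column, row] as shares, 0 to 1, of the picture: columns of its width, rows of its height, amid what is visible of it).
The state is a dict: "time_s": time; "joints": joint angles; "dq": joint speeds; "tau": joint torques, N m; "eef_pos": TCP position; "ee_rot": TCP orientation; "force": force on the tool from outside, world axes, zero at the start; "wrist_torque": the same for the moment, N m; "grip_width": opening from 0.0 (shut) to 1.0 (fully open).
Only numpy, scipy, OpenCV 4.12 (cv2) and the standard library are available. Lean on these libraries where they do the work, as an engineer would, in place of code of your own. Each camera call takes 0.05 s, during which the arm holds its last target. There are 200 camera calls.

## Task

Set the length stop of the cheese gauge to the block standing on it: loosen the stop's thumb screw, slide the stop along its rod so that its sprung pad pushes the block home against the end cheek, and press firmly there, with about 10 N for a moment and never more than 20 N between pad and block. Keep it pressed while you tighten the thumb screw fully again, so that the block stays snugly pinched when you let go. Leave the things standing around where they are.

Things in the scene. Friction and masses are not known exactly. Their poses are not given: they have to be found in the camera images.
- gauge: Length gauge, fixed to the table: white plastic bed 220 (x) by 360 (y) by 15 mm. Origin: centre of its underside; z up, +x away from the robot at yaw 0. A round steel rod, 14 mm across, runs along y at x = -85 mm, 62 mm above the table, between two posts at y = +-168 mm (tops 77 mm above the table).
- cheek_mean (a point): Mean place of the foot of the end cheek's face: a point on the bed (x 45, y 118 mm of the gauge). The cheek is an upright aluminium plate at the bed's +y end, 120 mm wide, 80 mm high, 12 mm thick behind its face, which looks to -y. It is bolted in slots and really stands up to 14 mm nearer or farther in y; that is not measured. It does not give.
- length_stop (a joint): Travel of the stop collar along the rod, m, range 0 to 0.20; grows towards the end cheek (+y of the gauge). At q the collar's centre lies at y = -125 mm + q. With the screw loose it slides with about 1 N; with the screw tight 25 N do not shift it.
- collar_mid (a point): Centre of the aluminium stop collar, on the rod's axis: 36 mm across, 34 mm long. It cannot turn round the rod. An arm 12 mm thick (y), 22 mm high reaches from it in +x to an upright foot behind the pad, 64 mm wide. On top is a block 22 (x) by 34 (y) mm, its top 87 mm above the table, with the screw.
- thumb_screw (a joint): Angle of the thumb screw (the set screw on top of the collar, upright axis), rad, range 0 to 1.7 between stops. 0 is fully tight; it grows as the screw is loosened, counter-clockwise seen from above. The collar is held firmly below about 0.2 and is free above 0.65. Stiff to turn, 0.2 to 0.4 N m; stays where it is left.
- screw_grip (a point): Centre of the thumb screw's black bar head, on the screw's axis, 111 mm above the table. The bar is 10 mm thick (x of this point), 42 mm long (y of this point), 28 mm high (14 above and below). The point turns with the screw; its axes agree with the gauge's when the screw is at 0. Below the bar is a disc 18 mm across.
- stop_pad: Black rubber pad plate on the stop's foot, 64 mm wide (x), 8 mm thick (y), 46 mm high (z), facing the block. Origin: centre of its back face, 130 mm in +x and 22 mm in +y from the screw's axis, 40 mm above the table; its front face is 8 mm farther in +y. It is sprung: it gives 1 mm for every 6 N, up to 6 mm, then is solid.
- cheese_block: Loose block of cheese, 102 (x) by 68 (y) by 98 mm (z), about 0.45 kg, standing upright on the bed between pad and cheek, a little askew and 3 to 52 mm short of the cheek. Origin: centre of its underside. Its 68 mm width lies along the rod. It takes 2 to 5 N to slide it along the bed.
- spice_3: Bystander: spice jar with green cap, 46 mm across, 105 mm high; origin under its centre.
- tape_roll: Bystander: roll of tape lying flat, 96 mm across, 25 mm high; origin under its centre.
Things that resemble listed ones, but are neither listed nor needed, are in the scene too. There is more than one size of the cheese_block; the job needs the larger.

How it is judged:
By the outcome, as a careful person would: the job done as asked, in the order asked, and still so for the second after the job is handed in, with the robot touching nothing.
It also fails if it takes over 61 s, if anything falls off the work surface, if the arm or the gripper's body presses on something with over 40 N, if the wrist force passes 120 N, or if a joint passes its speed limit or range.

## Working session

There is one attempt and no reset: what is moved stays moved. The work goes in short steps, Python scripts to look and compute and a tool call to move; the robot and the scene stay as the last step left them, time stands still between calls to the robot, and variables do not carry over. Pictures are saved under pics/ and viewed, about 8 in all and at most 12, crops included, and the job is handed in when it is done.

Besides the shell and the picture viewer there is one more tool, called in YAML: its name, and indented under it one key for each argument. play_rows: Moves the arm, as the interface text tells. Its arguments: {"type":"object","properties":{"motion":{"type":"array"},"fingers":{"type":"number"},"squeeze":{"type":"number"}},"required":["motion"]}

```bash
ls; mkdir -p pics; cat > h.py <<'E'
import numpy as np, cv2
from rig import ctrl
def snap(c,n,crop=None,s=1):
    im=ctrl.capture(c)[:,:,::-1].copy()
    if crop: a,b,x,y=crop; im=im[b:y,a:x]
    if s!=1: im=cv2.resize(im,None,fx=s,fy=s,interpolation=cv2.INTER_CUBIC)
    cv2.imwrite(f'pics/{n}.png',im)
def proj(c,X):
    k=ctrl.get_calibration(c);p=np.array(k['K'])@(np.array(k['R'])@np.array(X,float)+np.array(k['t']));return p[:2]/p[2]
def unproj(c,uv,z):
    k=ctrl.get_calibration(c);K,R,t=[np.array(k[i]) for i in 'KRt']
    d=R.T@np.linalg.inv(K)@np.array([uv[0],uv[1],1.]);o=-R.T@t
    return o+d*(z-o[2])/d[2]
E
python3 - <<'E'
from h import *
snap('top','t0');snap('side','s0')
for n,z in [('gauge',15),('length_stop',75),('thumb_screw',111),('screw_grip',111),('stop_pad',40),('cheese_block',98),('spice_3',105),('tape_roll',25)]:
    for c in('top','side'):
        for r in ctrl.spot_in(c,n)[:4]:
            u=np.array(r['position'])*[640,480]
            print(n,c,u.round(0),round(r['p'],2),unproj(c,u,z).round(0))
for c in('top','side'):
    k=ctrl.get_calibration(c);print(c,(-np.array(k['R']).T@np.array(k['t'])).round(), np.array(k['K'])[0,0])
print(ctrl.sense())
E
```

```text
pics
gauge top [260. 278.] 0.72 [511. 101.  15.]
gauge side [273. 258.] 0.84 [497.  67.  15.]
gauge side [294. 205.] 0.58 [557. 236.  15.]
length_stop top [286. 276.] 0.61 [508.  49.  75.]
length_stop side [287. 250.] 0.93 [521.  19.  75.]
length_stop side [240. 238.] 0.18 [436.  64.  75.]
thumb_screw top [293. 317.] 0.49 [438.  39. 111.]
thumb_screw top [259. 281.] 0.27 [499.  96. 111.]
thumb_screw side [241. 238.] 0.76 [440.  20. 111.]
screw_grip top [295. 315.] 0.65 [440.  35. 111.]
screw_grip side [238. 238.] 0.45 [435.  20. 111.]
stop_pad top [269. 248.] 0.76 [563.  81.  40.]
stop_pad top [211. 255.] 0.16 [554. 188.  40.]
stop_pad side [308. 236.] 0.55 [571.  97.  40.]
stop_pad side [388. 362.] 0.3 [ 654. -220.   40.]
cheese_block top [212. 253.] 0.93 [550. 177.  98.]
cheese_block top [250. 158.] 0.89 [718. 108.  98.]
cheese_block side [383. 228.] 0.84 [703.  32.  98.]
cheese_block side [294. 204.] 0.75 [545. 127.  98.]
spice_3 top [434. 201.] 0.63 [ 632. -214.  105.]
spice_3 side [386. 360.] 0.77 [ 633. -261.  105.]
tape_roll top [458. 349.] 0.63 [ 367. -267.   25.]
tape_roll side [216. 425.] 0.59 [ 391. -283.   25.]
top [453.  27. 949.] 491.2130367348831
side [ 468. -668.  685.] 502.2600475782916
{'time_s': 0.9, 'joints': array([ 9.73589495e-01,  3.12885044e-01,  1.49770355e+00,  1.24602416e-05,
        1.33098959e+00, -2.23426740e-01]), 'dq': array([ 0.00012964,  0.00027639,  0.0006299 ,  0.00060031, -0.00081562,
        0.00025575]), 'tau': array([ 1.50385695e-03, -4.12170017e+01, -2.59898114e+01,  1.44492525e-06,
        5.19046407e-04, -1.08413255e-05]), 'eef_pos': array([191.72267425, 488.74854079, 231.30049649]), 'ee_rot': array([-8.28264125e-06,  8.26177910e-01,  5.63409319e-01,  4.51746169e-06]), 'force': array([0.16506108, 0.643644  , 0.04231465]), 'wrist_torque': array([ 0.00796416, -0.03357922, -0.08544358]), 'grip_width': 0.9976548601177311}
```

View pics/t0.png

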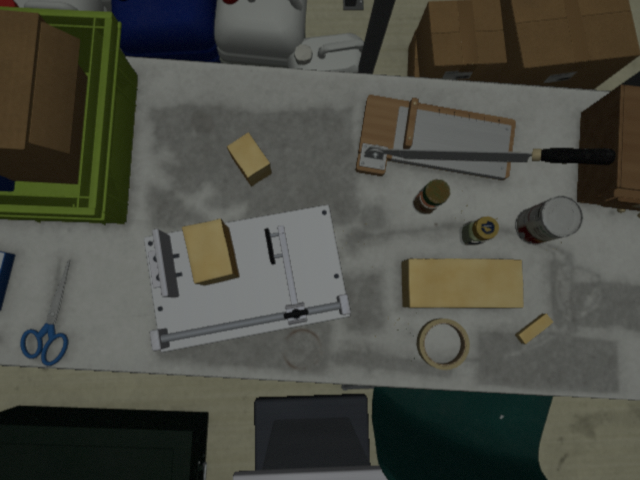

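View pics/s0.png

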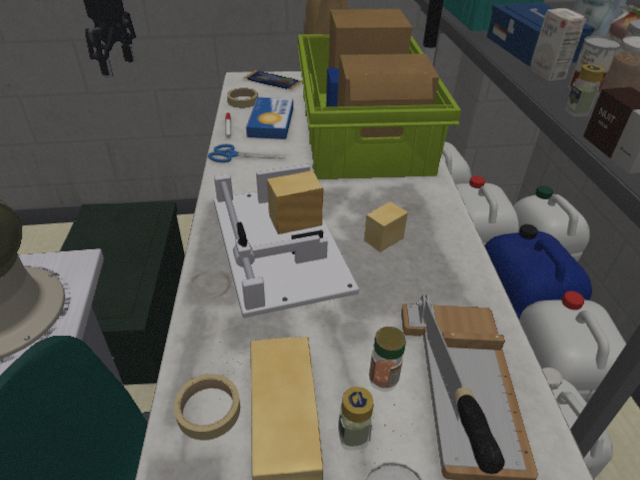

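Block candidates (top view): the block on the gauge at (209,252), a smaller cube at (250,158), a long bar at (465,284) and a small piece at (534,328). I choose the one on the gauge. The thumb screw is the black bar at (295,314). The black bar at (269,247) is the top edge of the pad.

```bash
python3 - <<'E'
from h import *
snap('top','t1',(140,195,360,360),3.6)
snap('side','s1',(205,160,365,315),4)
E
```

```text
(no output)
```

View pics/t1.png

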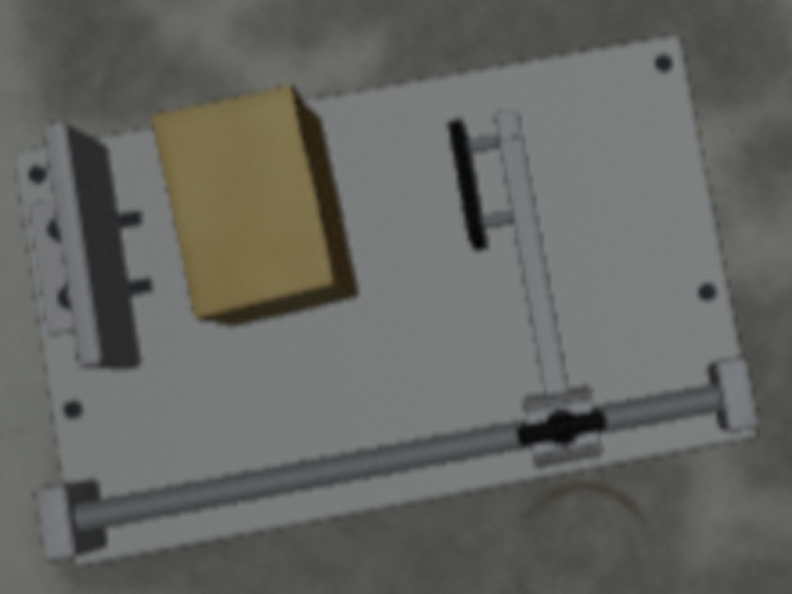

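View pics/s1.png

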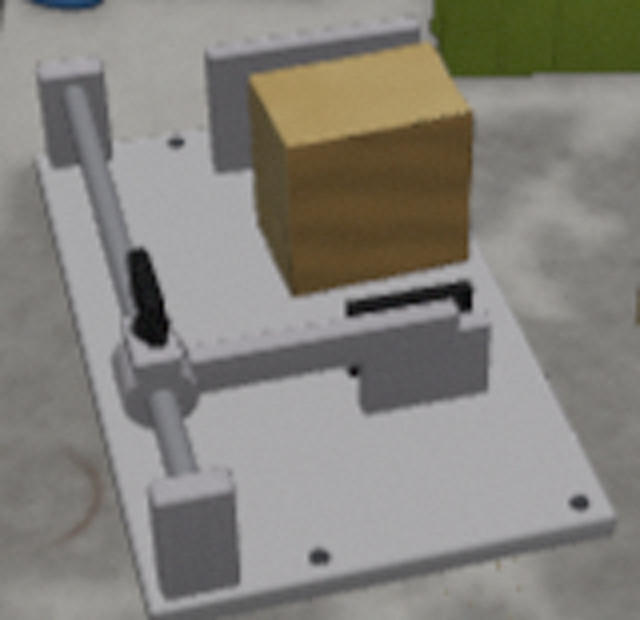

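```bash
cat >> h.py <<'E'
def g2w(p,P):
    c,s=np.cos(p[2]),np.sin(p[2]);return np.array([p[0]+c*P[0]-s*P[1],p[1]+s*P[0]+c*P[1],P[2]])
E
python3 - <<'E'
from h import *
from scipy.optimize import least_squares
T=lambda u:np.array(u)/3.6+[140,195]
S=lambda u:np.array(u)/4+[205,160]
def obs(p):
    q=-125+p[3]
    return [('top',T((680,37)),(110,-180,15)),('top',T((20,155)),(110,180,15)),('top',T((755,433)),(-110,-180,15)),('top',T((78,562)),(-110,180,15)),
 ('side',S((152,605)),(-110,-180,15)),('side',S((613,518)),(110,-180,15)),('side',S((38,158)),(-110,180,15)),
 ('top',T((562,427)),(-85,q,125)),('top',T((522,433)),(-85,q+21,120)),('top',T((604,420)),(-85,q-21,120)),('side',S((146,297)),(-85,q,111))]
def f(p): return np.concatenate([proj(c,g2w(p,P))-u for c,u,P in obs(p)])
r=least_squares(f,[510,101,0.17,40],loss='soft_l1');p=r.x
print(p,f(p).reshape(-1,2).round(1).tolist())
q=-125+p[3];print('screw',g2w(p,(-85,q,111)), 'cheek',g2w(p,(45,118,0)))
# block & cheek in gauge coords from top
c,s=np.cos(p[2]),np.sin(p[2])
def w2g(X): d=X[:2]-p[:2]; return np.array([c*d[0]+s*d[1],-s*d[0]+c*d[1]])
for n,u,z in [('b',(153,115),113),('b',(293,86),113),('b',(333,282),113),('b',(197,320),113),('cheek',(68,122),95),('cheek',(100,366),95),('pad front',(450,122),63),('pad front',(473,249),63)]:
    print(n,w2g(unproj('top',T(u),z)).round(1))
np.save('p.npy',p)
from scipy.spatial.transform import Rotation as R
e=ctrl.sense()['ee_rot'];M=R.from_quat([e[1],e[2],e[3],e[0]]).as_matrix();print(M.round(3))
E
```

```text
[5.14239202e+02 1.24508754e+02 1.52306630e-01 4.50601505e+01] [[1.1, -1.5], [-1.6, -2.0], [1.6, 1.1], [-0.9, 0.8], [-0.7, 1.9], [1.8, -0.9], [-0.8, -1.9], [0.3, 0.1], [-0.9, 0.7], [1.1, -0.3], [0.4, -0.8]]
screw [442.35153482  32.59823868 111.        ] cheek [540.81549263 247.97008694   0.        ]
b [94.7 85.6]
b [97.  18.4]
b [ 1.2 14.8]
b [-5.1 80. ]
cheek [102.1 130. ]
cheek [-17.  132.1]
pad front [ 75.3 -50. ]
pad front [  9.7 -50.5]
[[ 0.365  0.931 -0.   ]
 [ 0.931 -0.365  0.   ]
 [ 0.    -0.    -1.   ]]
```

play_rows:
  motion:
    - [[-22.2,26.65,4.4],[0,0,0]]
    - [[-22.2,26.65,4.4],[0,0,0]]
    - [[-22.2,26.65,4.4],[0,0,0]]
    - [[-22.2,26.65,4.4],[0,0,0]]
    - [[-22.2,26.65,4.4],[0,0,0]]
    - [[-22.2,26.65,4.4],[0,0,0]]
    - [[-22.2,26.65,4.4],[0,0,0]]
    - [[-22.2,26.65,4.4],[0,0,0]]
    - [[-22.2,26.65,4.4],[0,0,0]]
    - [[-22.2,26.65,4.4],[0,0,0]]
    - [[-22.2,26.65,4.4],[0,0,0]]
    - [[-22.2,26.65,4.4],[0,0,0]]
    - [[-22.2,26.65,4.4],[0,0,0]]
    - [[-22.2,26.65,4.4],[0,0,0]]
    - [[-22.2,26.65,4.4],[0,0,0]]
  fingers: 50

```text
time_s: 2.25
eef_pos: [442.9, 31.0, 165.3]
ee_rot: [0.0, 0.826, 0.563, 0.0]
force: [0.6, 1.6, -0.2]
grip_width: 0.587
```

play_rows:
  motion:
    - [[0,0,0],[0,0,6.65]]
    - [[0,0,0],[0,0,6.65]]
    - [[0,0,0],[0,0,6.65]]
    - [[0,0,0],[0,0,6.65]]
    - [[0,0,0],[0,0,6.65]]
    - [[0,0,0],[0,0,6.65]]
    - [[0,0,0],[0,0,6.65]]
    - [[0,0,0],[0,0,6.65]]
    - [[0,0,0],[0,0,6.65]]
    - [[0,0,0],[0,0,0]]
    - [[0,0,0],[0,0,0]]

```text
time_s: 3.17
eef_pos: [442.3, 32.8, 165.3]
ee_rot: [0.0, 0.997, 0.078, 0.0]
force: [-0.7, -0.0, -0.4]
grip_width: 0.587
```

```bash
python3 - <<'E'
from h import *
s=ctrl.sense();print(s['time_s'],s['eef_pos'],s['ee_rot'],s['grip_width'],s['force'])
snap('side','s2',(205,160,365,315),4)
print(proj('side',s['eef_pos']))
p=np.load('p.npy');print([((proj('side',g2w(p,(-85,-125+p[3]+d,z)))-[205,160])*4).round() for d,z in [(0,111),(0,125),(21,125),(-21,125),(0,97)]])
print('tcp',(proj('side',s['eef_pos'])-[205,160])*4)
E
```

```text
3.1667 [442.30350512  32.77271677 165.34853459] [1.85660474e-05 9.96963368e-01 7.78719320e-02 6.28075166e-05] 0.5872174355222837 [-0.67510583 -0.02432171 -0.42852128]
[239.33933657 208.98442982]
[array([147., 294.]), array([145., 269.]), array([137., 241.]), array([154., 299.]), array([150., 318.])]
tcp [137.3573463 195.9377193]
```

View pics/s2.png

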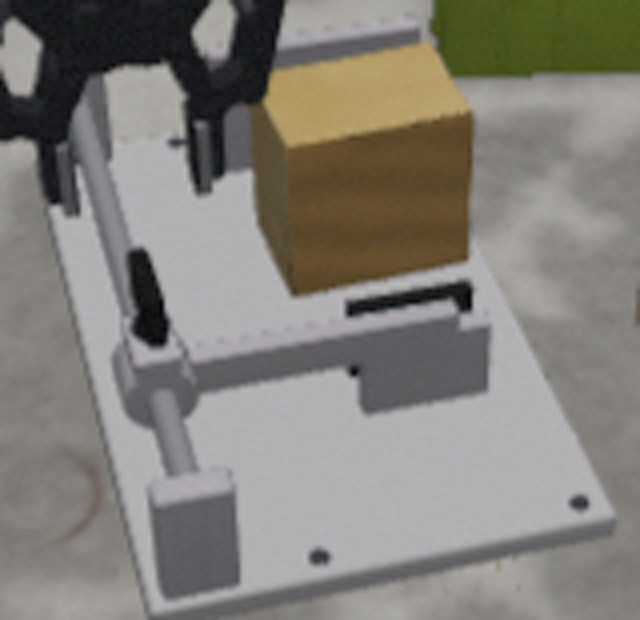

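play_rows:
  motion:
    - [[0,0,16],[0,0,0]]
    - [[0,0,16],[0,0,0]]
    - [[0,0,16],[0,0,0]]
    - [[0,0,12],[0,0,0]]
    - [[0,0,5],[0,0,0]]
    - [[0,0,0],[0,0,0]]

```text
time_s: 3.72
eef_pos: [441.8, 32.8, 99.5]
ee_rot: [-0.0, 0.997, 0.077, -0.001]
force: [-0.0, -0.2, 0.7]
grip_width: 0.583
```

play_rows:
  motion:
    - [[0,0,0],[0,0,0]]
    - [[0,0,0],[0,0,0]]
    - [[0,0,0],[0,0,0]]
    - [[0,0,0],[0,0,0]]
    - [[0,0,0],[0,0,0]]
    - [[0,0,0],[0,0,0]]
  fingers: 0
  squeeze: 30

```text
time_s: 4.22
eef_pos: [442.9, 32.7, 101.0]
ee_rot: [0.0, 0.997, 0.076, 0.001]
force: [0.6, 1.1, 5.7]
grip_width: 0.109
```

```bash
python3 - <<'E'
from h import *
s=ctrl.sense();print(s['time_s'],s['eef_pos'],s['grip_width']*85.4,s['force'],s['wrist_torque'])
snap('side','s3',(205,160,365,315),4)
E
```

```text
4.2167 [442.9145253   32.72337518 101.01272542] 9.269422960037371 [0.64390081 1.08056419 5.71489489] [ 0.18019958 -0.08687402  0.29364633]
```

View pics/s3.png

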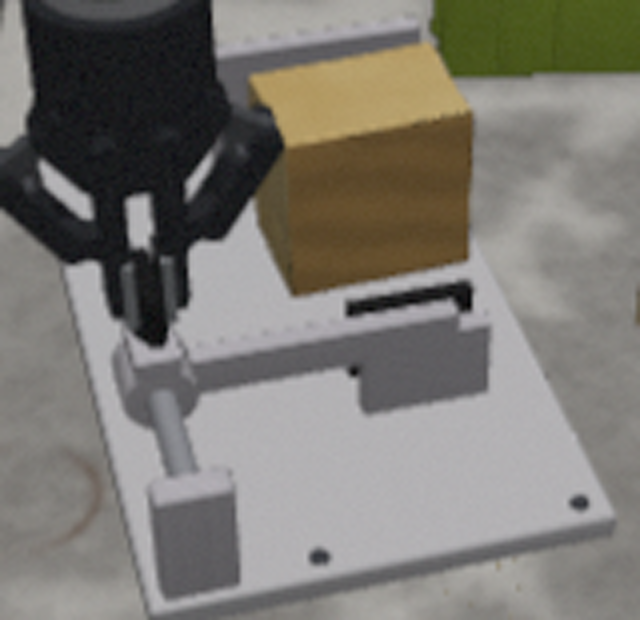

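play_rows:
  motion:
    - [[0,0,-1],[0,0,0]]
    - [[0,0,0],[0,0,0]]
    - [[0,0,0],[0,0,-5]]
    - [[0,0,0],[0,0,-5]]
    - [[0,0,0],[0,0,-5]]
    - [[0,0,0],[0,0,-5]]
  squeeze: 80

```text
time_s: 4.77
eef_pos: [443.3, 32.9, 101.3]
ee_rot: [0.0, 0.968, 0.25, 0.001]
force: [8.7, 1.9, -6.5]
grip_width: 0.094
```

play_rows:
  motion:
    - [[0.6,0.3,0],[0,0,-5]]
    - [[0,0,0],[0,0,-5]]
    - [[0,0,0],[0,0,-5]]
    - [[0,0,0],[0,0,-5]]
    - [[0,0,0],[0,0,-5]]
    - [[0,0,0],[0,0,-5]]
    - [[0,0,0],[0,0,0]]

```text
time_s: 5.35
eef_pos: [444.1, 32.8, 101.3]
ee_rot: [0.001, 0.871, 0.492, 0.001]
force: [8.1, 2.4, -7.6]
grip_width: 0.097
```

play_rows:
  motion:
    - [[0.3,0.6,0.5],[0,0,-5]]
    - [[0,0,0],[0,0,-5]]
    - [[0,0,0],[0,0,-1.3]]
    - [[0,0,0],[0,0,0]]
    - [[0,0,0],[0,0,0]]

```text
time_s: 5.77
eef_pos: [444.4, 32.7, 101.2]
ee_rot: [0.001, 0.82, 0.573, 0.001]
force: [6.0, 0.0, 2.1]
grip_width: 0.099
```

```bash
cat >> h.py <<'E'
from scipy.spatial.transform import Rotation as R
def st():
    s=ctrl.sense();e=s['ee_rot'];M=R.from_quat([e[1],e[2],e[3],e[0]]).as_matrix()
    p=np.load('p.npy');c,sn=np.cos(p[2]),np.sin(p[2]);G=np.array([[c,-sn,0],[sn,c,0],[0,0,1]])
    print('t',round(s['time_s'],2),'tcp',s['eef_pos'].round(2),'ang(gauge)deg',np.degrees(np.arctan2(M[1,0],M[0,0])-p[2]).round(1),'F gauge',(G.T@s['force']).round(2),'tau',s['wrist_torque'].round(2),'w',s['grip_width']*85.4)
    print('tool vec of gauge +x',(M.T@G[:,0]).round(3),'+y',(M.T@G[:,1]).round(3), 'gauge pos',(G.T@(s['eef_pos']-[p[0],p[1],0])).round(2))
E
python3 -c "
from h import *;st()"
```

```text
t 5.77 tcp [444.39  32.68 101.21] ang(gauge)deg 61.2 F gauge [ 5.94 -0.88  2.11] tau [ 0.26 -0.88  0.15] w 8.459676726501073
tool vec of gauge +x [0.482 0.876 0.002] +y [ 0.876 -0.482 -0.001] gauge pos [-82.97 -80.17 101.21]
```

play_rows:
  motion:
    - [[2.6,-1.45,0],[0,0,0]]
    - [[5.26,-2.89,0],[0,0,0]]
    - [[5.26,-2.89,0],[0,0,0]]
    - [[5.26,-2.89,0],[0,0,0]]
    - [[5.26,-2.89,0],[0,0,0]]
    - [[5.26,-2.89,0],[0,0,0]]
    - [[5.26,-2.89,0],[0,0,0]]
    - [[5.26,-2.89,0],[0,0,0]]
    - [[5.26,-2.89,0],[0,0,0]]
    - [[0,0,0],[0,0,0]]

```text
time_s: 6.6
eef_pos: [436.4, 83.8, 101.2]
ee_rot: [0.001, 0.819, 0.573, 0.001]
force: [3.9, 1.4, 2.7]
grip_width: 0.095
```

```bash
python3 -c "
from h import *;st()"
```

```text
t 6.6 tcp [436.37  83.83 101.19] ang(gauge)deg 61.2 F gauge [4.02 0.81 2.67] tau [ 0.28 -0.87  0.02] w 8.114046046477918
tool vec of gauge +x [0.481 0.877 0.002] +y [ 0.877 -0.481 -0.   ] gauge pos [-83.14 -28.39 101.19]
```

play_rows:
  motion:
    - [[2.19,-1.2,0],[0,0,0]]
    - [[2.19,-1.2,0],[0,0,0]]
    - [[2.19,-1.2,0],[0,0,0]]
    - [[2.19,-1.2,0],[0,0,0]]
    - [[2.19,-1.2,0],[0,0,0]]
    - [[2.19,-1.2,0],[0,0,0]]
    - [[2.19,-1.2,0],[0,0,0]]
    - [[2.19,-1.2,0],[0,0,0]]
    - [[2.19,-1.2,0],[0,0,0]]
    - [[2.19,-1.2,0],[0,0,0]]

```text
time_s: 7.43
eef_pos: [432.7, 107.3, 101.2]
ee_rot: [0.001, 0.819, 0.573, 0.0]
force: [4.9, -3.9, 3.1]
grip_width: 0.092
```

play_rows:
  motion:
    - [[2.19,-1.2,0],[0,0,0]]
    - [[2.19,-1.2,0],[0,0,0]]
    - [[2.19,-1.2,0],[0,0,0]]
    - [[2.19,-1.2,0],[0,0,0]]
    - [[2.19,-1.2,0],[0,0,0]]
    - [[2.19,-1.2,0],[0,0,0]]
    - [[2.19,-1.2,0],[0,0,0]]
    - [[2.19,-1.2,0],[0,0,0]]

```text
time_s: 8.1
eef_pos: [429.6, 127.0, 101.2]
ee_rot: [0.001, 0.819, 0.573, 0.0]
force: [5.3, -4.3, 3.3]
grip_width: 0.1
```

```bash
python3 -c "
from h import *;st();snap('top','t4',(140,195,360,360),3.6);snap('side','s4',(205,160,365,315),4)"
```

```text
t 8.1 tcp [429.59 127.02 101.18] ang(gauge)deg 61.2 F gauge [ 4.61 -5.02  3.28] tau [-0.69 -0.76  0.09] w 8.54706805235923
tool vec of gauge +x [0.481 0.876 0.002] +y [ 0.876 -0.481 -0.002] gauge pos [-83.28  15.33 101.18]
```

View pics/s4.png

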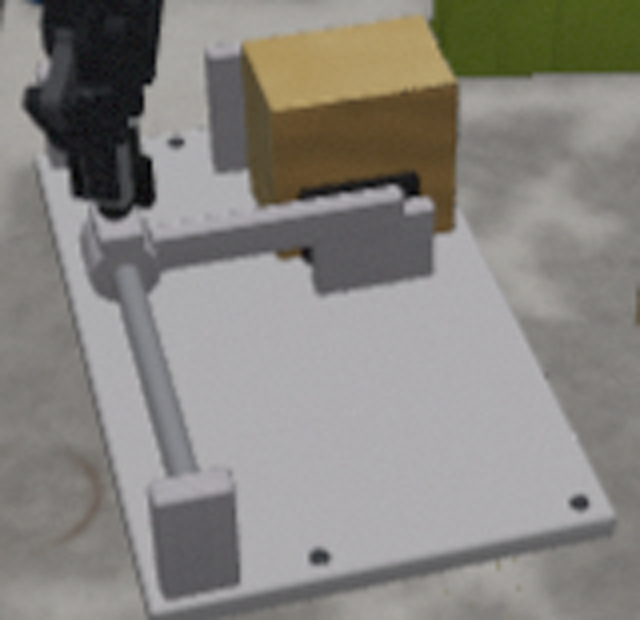

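play_rows:
  motion:
    - [[1.32,-0.72,0],[0,0,0]]
    - [[1.32,-0.72,0],[0,0,0]]
    - [[1.32,-0.72,0],[0,0,0]]
    - [[1.32,-0.72,0],[0,0,0]]
    - [[1.32,-0.72,0],[0,0,0]]
    - [[1.32,-0.72,0],[0,0,0]]

```text
time_s: 8.7
eef_pos: [428.2, 135.9, 101.2]
ee_rot: [0.001, 0.819, 0.573, 0.0]
force: [4.9, -4.9, 4.3]
grip_width: 0.099
```

play_rows:
  motion:
    - [[0.88,-0.48,0],[0,0,0]]
    - [[0.88,-0.48,0],[0,0,0]]

```text
time_s: 8.87
eef_pos: [427.9, 137.9, 101.2]
ee_rot: [0.001, 0.819, 0.573, 0.0]
force: [3.9, -4.9, 4.2]
grip_width: 0.094
```

play_rows:
  motion:
    - [[0.88,-0.48,0],[0,0,0]]

```text
time_s: 8.95
eef_pos: [427.8, 138.9, 101.2]
ee_rot: [0.001, 0.819, 0.573, 0.0]
force: [5.1, -4.2, 4.9]
grip_width: 0.098
```

play_rows:
  motion:
    - [[0.88,-0.48,0],[0,0,0]]

```text
time_s: 9.03
eef_pos: [427.6, 139.9, 101.2]
ee_rot: [0.001, 0.819, 0.573, 0.0]
force: [4.7, -4.0, 4.5]
grip_width: 0.095
```

play_rows:
  motion:
    - [[0.88,-0.48,0],[0,0,0]]

```text
time_s: 9.12
eef_pos: [427.4, 140.8, 101.2]
ee_rot: [0.001, 0.819, 0.573, 0.0]
force: [5.0, -4.5, 4.4]
grip_width: 0.102
```

play_rows:
  motion:
    - [[0.66,-0.36,0],[0,0,0]]

```text
time_s: 9.2
eef_pos: [427.3, 141.6, 101.2]
ee_rot: [0.001, 0.819, 0.573, 0.0]
force: [5.0, -4.1, 3.1]
grip_width: 0.095
```

play_rows:
  motion:
    - [[0.66,-0.36,0],[0,0,0]]

```text
time_s: 9.28
eef_pos: [427.2, 142.3, 101.2]
ee_rot: [0.001, 0.819, 0.573, 0.0]
force: [5.1, -4.6, 3.5]
grip_width: 0.099
```

play_rows:
  motion:
    - [[0.66,-0.36,0],[0,0,0]]

```text
time_s: 9.37
eef_pos: [427.1, 143.1, 101.2]
ee_rot: [0.001, 0.819, 0.573, 0.0]
force: [3.8, -4.4, 2.9]
grip_width: 0.093
```

play_rows:
  motion:
    - [[0.66,-0.36,0],[0,0,0]]

```text
time_s: 9.45
eef_pos: [426.9, 143.8, 101.2]
ee_rot: [0.001, 0.819, 0.573, 0.0]
force: [5.6, -4.7, 4.5]
grip_width: 0.095
```

play_rows:
  motion:
    - [[0.66,-0.36,0],[0,0,0]]

```text
time_s: 9.53
eef_pos: [426.9, 144.4, 101.2]
ee_rot: [0.001, 0.819, 0.573, 0.0]
force: [4.1, -6.8, 4.1]
grip_width: 0.096
```

play_rows:
  motion:
    - [[0.66,-0.36,0],[0,0,0]]

```text
time_s: 9.62
eef_pos: [426.8, 144.9, 101.2]
ee_rot: [0.001, 0.819, 0.573, -0.0]
force: [5.0, -8.2, 4.4]
grip_width: 0.098
```

play_rows:
  motion:
    - [[0.66,-0.36,0],[0,0,0]]

```text
time_s: 9.7
eef_pos: [426.7, 145.3, 101.2]
ee_rot: [0.002, 0.819, 0.573, -0.0]
force: [5.4, -10.4, 5.1]
grip_width: 0.096
```

```bash
python3 -c "
from h import *;st();snap('top','t5',(140,195,360,360),3.6)"
```

```text
t 9.7 tcp [426.74 145.34 101.18] ang(gauge)deg 61.3 F gauge [  3.73 -11.07   5.1 ] tau [-2.01 -0.86  0.05] w 8.157156330965144
tool vec of gauge +x [0.481 0.877 0.001] +y [ 0.877 -0.481 -0.003] gauge pos [-83.32  33.86 101.18]
```

View pics/t5.png

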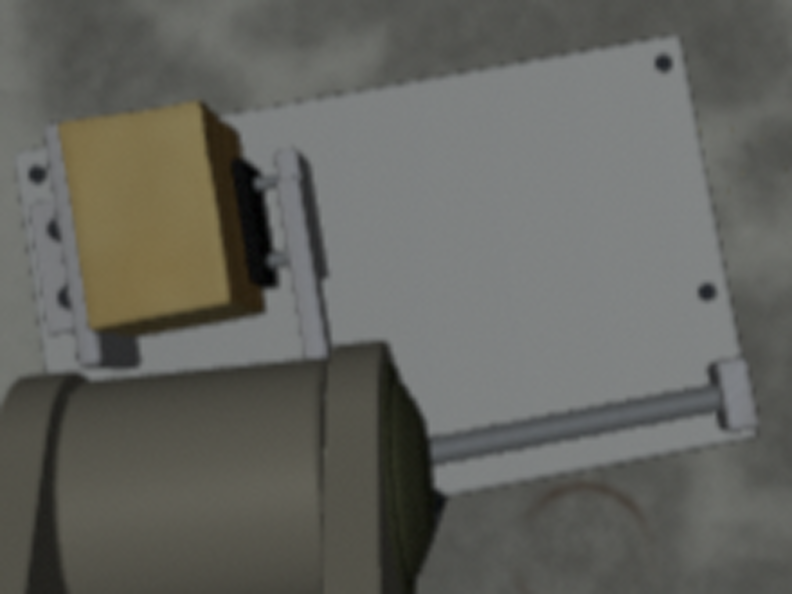

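play_rows:
  motion:
    - [[0.53,-0.29,0],[0,0,0]]
    - [[0,0,0],[0,0,0]]
    - [[0,0,0],[0,0,0]]
    - [[0,0,0],[0,0,0]]

```text
time_s: 10.08
eef_pos: [426.7, 145.6, 101.2]
ee_rot: [0.002, 0.819, 0.573, -0.0]
force: [4.8, -12.5, 4.8]
grip_width: 0.096
```

play_rows:
  motion:
    - [[0,0,0],[0,0,4]]
    - [[0,0,0],[0,0,4]]
    - [[0,0,0],[0,0,4]]
    - [[0,0,0],[0,0,0]]

```text
time_s: 10.42
eef_pos: [426.5, 145.4, 101.2]
ee_rot: [0.002, 0.876, 0.483, -0.001]
force: [4.4, -13.7, 5.0]
grip_width: 0.099
```

```bash
python3 -c "
from h import *;st()"
```

```text
t 10.42 tcp [426.55 145.39 101.17] ang(gauge)deg 49.1 F gauge [  2.29 -14.22   5.04] tau [-2.36 -0.69 -0.19] w 8.46100120343202
tool vec of gauge +x [0.655 0.755 0.   ] +y [ 0.755 -0.655 -0.004] gauge pos [-83.51  33.94 101.17]
```

play_rows:
  motion:
    - [[-0.15,0.13,0],[0,0,4]]
    - [[0,0,0],[0,0,4]]
    - [[0,0,0],[0,0,2]]

```text
time_s: 10.67
eef_pos: [426.4, 145.2, 101.2]
ee_rot: [0.002, 0.914, 0.405, -0.001]
force: [2.7, -14.0, 7.2]
grip_width: 0.096
```

```bash
python3 -c "
from h import *;st()"
```

```text
t 10.67 tcp [426.39 145.18 101.17] ang(gauge)deg 39.1 F gauge [  0.55 -14.24   7.19] tau [-2.36 -0.48  0.23] w 8.186055432365373
tool vec of gauge +x [ 0.776  0.631 -0.   ] +y [ 0.631 -0.776 -0.004] gauge pos [-83.69  33.76 101.17]
```

play_rows:
  motion:
    - [[-0.13,0.16,0],[0,0,4]]
    - [[0,0,0],[0,0,4]]
    - [[0,0,0],[0,0,2]]

```text
time_s: 10.92
eef_pos: [426.2, 144.9, 101.2]
ee_rot: [0.002, 0.946, 0.324, -0.001]
force: [2.3, -14.6, 7.9]
grip_width: 0.094
```

play_rows:
  motion:
    - [[0,0,0],[0,0,4]]
    - [[0,0,0],[0,0,4]]
    - [[0,0,0],[0,0,2]]

```text
time_s: 11.17
eef_pos: [426.0, 144.8, 101.2]
ee_rot: [0.002, 0.971, 0.24, -0.001]
force: [-0.3, -15.7, 8.6]
grip_width: 0.097
```

play_rows:
  motion:
    - [[0,0,0],[0,0,4]]
    - [[0,0,0],[0,0,4]]
    - [[0,0,0],[0,0,2]]

```text
time_s: 11.42
eef_pos: [425.7, 144.7, 101.1]
ee_rot: [0.002, 0.988, 0.155, -0.001]
force: [-1.0, -16.8, 9.9]
grip_width: 0.098
```

```bash
python3 -c "
from h import *;st()"
```

```text
t 11.42 tcp [425.69 144.7  101.13] ang(gauge)deg 9.1 F gauge [ -3.54 -16.44   9.86] tau [-2.71  0.26  0.28] w 8.403011621092295
tool vec of gauge +x [ 0.987  0.158 -0.002] +y [ 0.158 -0.987 -0.005] gauge pos [-84.46  33.4  101.13]
```

play_rows:
  motion:
    - [[0,0,0],[0,0,4]]
    - [[0,0,0],[0,0,4]]
    - [[0,0,0],[0,0,1]]
    - [[0,0,0],[0,0,0]]

```text
time_s: 11.75
eef_pos: [425.5, 144.6, 101.1]
ee_rot: [0.002, 0.997, 0.078, -0.001]
force: [-2.7, -17.4, 10.7]
grip_width: 0.098
```

```bash
python3 -c "
from h import *;st()"
```

```text
t 11.75 tcp [425.45 144.64 101.12] ang(gauge)deg 0.2 F gauge [ -5.28 -16.84  10.74] tau [-2.87  0.36  0.13] w 8.343234178278951
tool vec of gauge +x [ 1.     0.004 -0.003] +y [ 0.004 -1.    -0.005] gauge pos [-84.7   33.37 101.12]
```

play_rows:
  motion:
    - [[0,0,0],[0,0,2]]
    - [[0,0,0],[0,0,1]]
    - [[0,0,0],[0,0,0]]

```text
time_s: 12.0
eef_pos: [425.4, 144.7, 101.1]
ee_rot: [0.003, 0.999, 0.053, -0.001]
force: [-2.8, -16.1, 10.6]
grip_width: 0.1
```

```bash
python3 -c "
from h import *;st()"
```

```text
t 12.0 tcp [425.42 144.66 101.14] ang(gauge)deg -2.6 F gauge [ -5.19 -15.45  10.63] tau [-2.76  0.47  1.03] w 8.54833459098854
tool vec of gauge +x [ 0.999 -0.046 -0.003] +y [-0.046 -0.999 -0.005] gauge pos [-84.73  33.4  101.14]
```

play_rows:
  motion:
    - [[0,0,0],[0,0,0]]
    - [[0,0,0],[0,0,0]]
    - [[0,0,0],[0,0,0]]
    - [[0,0,0],[0,0,0]]
    - [[0,0,0],[0,0,0]]
    - [[0,0,0],[0,0,0]]
  fingers: 45

```text
time_s: 12.5
eef_pos: [425.8, 146.9, 100.7]
ee_rot: [-0.0, 0.999, 0.053, -0.0]
force: [0.9, 0.3, 0.2]
grip_width: 0.525
```

play_rows:
  motion:
    - [[0,0,-10],[0,0,0]]
    - [[0,0,-15],[0,0,0]]
    - [[0,0,-25],[0,0,0]]
    - [[0,0,-35],[0,0,0]]
    - [[0,0,-35],[0,0,0]]
    - [[0,-35,0],[0,0,0]]
    - [[0,-40,0],[0,0,0]]
    - [[0,-40,0],[0,0,0]]
    - [[0,-40,0],[0,0,0]]
    - [[0,-40,0],[0,0,0]]
    - [[-20,-35,0],[0,0,0]]
    - [[-20,-35,0],[0,0,0]]
    - [[-20,-35,0],[0,0,0]]
    - [[-20,-35,0],[0,0,0]]
    - [[0,0,0],[0,0,0]]
    - [[0,0,0],[0,0,0]]

```text
time_s: 13.83
eef_pos: [309.8, 472.6, 220.4]
ee_rot: [0.0, 0.999, 0.054, -0.0]
force: [-0.5, -0.2, 0.0]
grip_width: 0.527
```

```bash
python3 -c "
from h import *;st();snap('top','t6',(140,195,360,360),3.6);snap('side','s6',(205,160,365,315),4)"
```

```text
t 13.83 tcp [309.81 472.63 220.37] ang(gauge)deg -2.5 F gauge [-0.51 -0.15  0.  ] tau [-0.02 -0.05 -0.01] w 45.0004853243796
tool vec of gauge +x [ 0.999 -0.044 -0.001] +y [-0.044 -0.999 -0.001] gauge pos [-149.25  375.11  220.37]
```

View pics/t6.png

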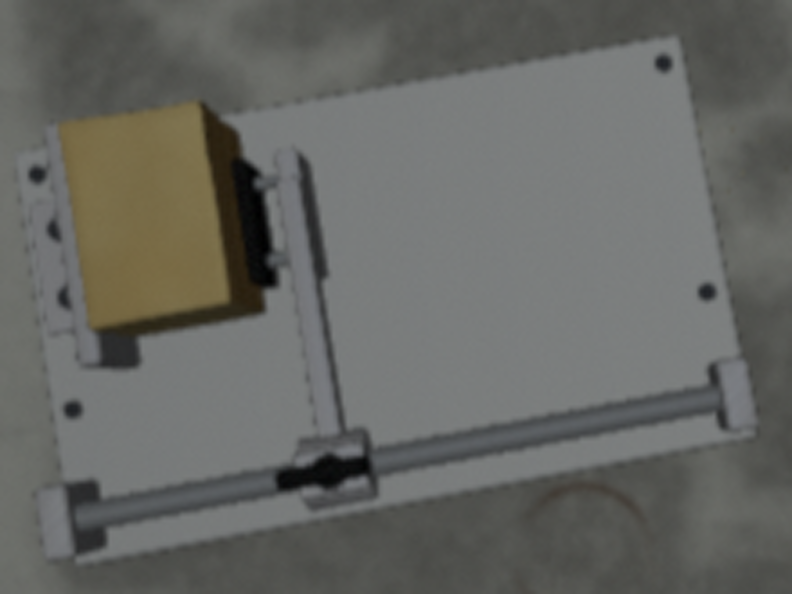

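View pics/s6.png

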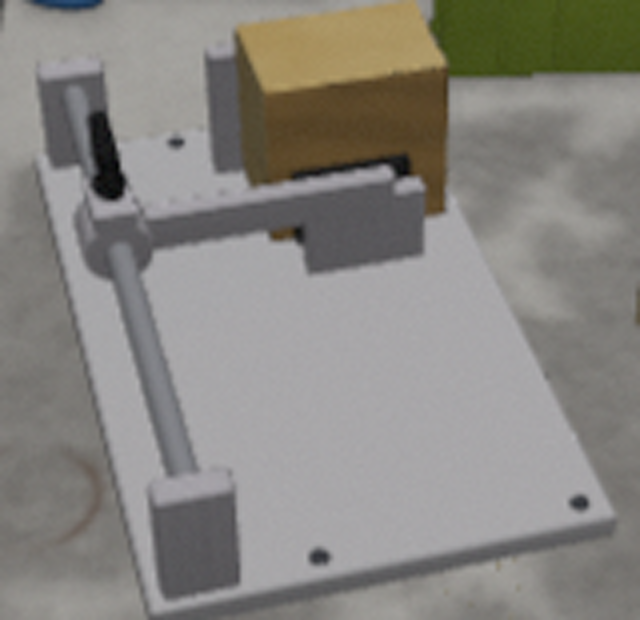

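The block sits flush on the cheek at (75,230) in the top crop. The pad touches it at (250,225), and the screw bar lies along the rod at (325,472).

```bash
python3 -c "
from rig import ctrl;print(ctrl.finish_job())"
```

```text
the job is handed in; nothing more can be done
None
```

The gauge is set and the job is handed in, after about 14 s of robot time. The block is pinched flush against the end cheek, with the thumb screw tight.

- **Loosening and sliding:** I turned the thumb screw about 61° (1.07 rad) loose. I then slid the stop about 113 mm until the pad pushed the block home against the cheek.
- **Pressing:** The wrist read about 12.5 N when I began to tighten and 14 N until the collar began to bind. After that it rose to about 17 N, but that includes collar friction and load on the gripped screw, so the true pad force is uncertain. No reading at the end of a move exceeded 20 N; peaks in between were not recorded.
- **Tightening:** While pressing, I turned the screw back to its starting angle and about 3° further. The turning torque then rose from 0.1 to 1.0 N m, which I take as the tight stop.
- **Last pictures:** With the gripper clear, the block is flat on the cheek, the pad is against it, and the screw bar is in line with the rod. The stop shows no visible shift after release.
- **Not checked:** I did not test the pinch by tugging at the block. I also took no last picture of the spice jar and tape roll, but the arm never went near them.

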